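# Lock a stop bar against the chopping board with a snap cap

## Robot

A 6-joint arm with a two-finger parallel gripper is mounted at the origin on the work surface. World frame = base frame: x ahead of the robot, y to its left, z up, the work surface at z = 0. Lengths are in m, angles in rad, forces in N, time in s.
With the tool pointing down it reaches from about 0.3 to 0.775 m from the base axis. Payload 14.6 kg.
Tool frame: the origin (TCP) lies at the very end of the fingers, on their centre line; the grasp point (between the pads) lies 19 mm behind it; z points along the fingers, y is the line along which they close (so a half turn about z gives the same grasp; the last joint's range is limited). The gripper opens to 94 mm and grips with 3 to 60 N. Pads are 16 mm wide; open, the fingers measure 119 mm over their backs; the gripper's body (75 mm by 177 mm) begins 78 mm behind the grasp point.
Start: joints at [1.083, 0.3, 1.521, -0, 1.321, -0.067], TCP at [0.225, 0.502, 0.205] pointing down, gripper open.
Joint ranges: [-3.03, 3.03], [-0.79, 2.21], [0.23, 2.52], [-1.04, 4.18], [0, 3.07], [-2.55, 2.55]. Speed limits (rad/s): [2.22, 2.22, 2.57, 3.14, 3.14, 3.14].

## Interface

Orientations are given as [roll, pitch, yaw] about the fixed x, y, z axes, in that order (R = Rz(yaw) Ry(pitch) Rx(roll)).
In Python, from station import ctrl, cams gives the robot as it stands. The module is installed in compiled form; this text tells all that it offers.
- The arm moves only by the tool arm_command, never from a script. Its argument "plan" is a list that holds one entry, the list of rows, each a list of 7 numbers: the shift along the tool's x, y, z in parts of the range, where 1.0 means 600 mm, then the turn, a rotation vector about the tool's x, y, z in a scale on which 1.0 is 4 rad, then the closure, from -1 (fully open) to 1 (shut). A call has 1 to 12 rows; each row is the pose to reach, as a shift and turn from the pose commanded when the call began, along the tool's axes at that moment; what a row does not reach only later rows make up. A row lasts 1/10 s, in which the tool goes at most 50 mm and 8.59 degrees, less where a joint would pass 70% of its speed; a pose out of reach is approached as far as the arm can. A call with a gripper value outside its range is refused whole. The fingers move at their own pace and stop on an object; "squeeze" is the grip in N (left out, the last holds). Time passes only in rows, so rows that repeat a pose let the fingers close. It gives the time, the measured TCP pose, the force, the opening and the grip force at its end, in the units of the state.
- ctrl.get_obs(): the state, without advancing time (a new reading comes with each control period).
- cams.camera(name): name is "scene" or "side" or "wrist"; returns (picture, depth): 480x640x3 uint8, blue, green, red; 480x640 float32, m along the optical axis (not along the pixel's ray), 0 where there is no reading.
- cams.camera_info(name): a dict with "fx", "fy", "cx", "cy" (pixels), "world_to_cam" (4x4, takes a point from world to camera coordinates). Camera axes: x right, y down, z forward; pixel columns grow to the right and rows downward; lengths in m; the calibration is good to about 2 mm. A picture is of the moment at which its call begins: read the wrist's pose just before it. camera_info takes no time and is no camera call; for the wrist camera it gives the pose at the moment of the call.
- ctrl.hand_in(): hands the job in; it is judged then, once.
The state is a dict: "time_s": time; "qpos": joint angles; "joint_vel": joint speeds; "tau": joint torques, N m; "ee_pos": TCP position; "eef_rot": TCP orientation; "force": force on the tool from outside, world axes, zero at the start; "moment": the same for the moment, N m; "grip_width": finger opening in m; "grip_force": force on a finger pad.
Only numpy, scipy, OpenCV 4.12 (cv2) and the standard library are available. Lean on these libraries where they do the work, as an engineer would, in place of code of your own. Each camera call takes 0.05 s, during which the arm holds its last target. There are 200 camera calls.

## Task

Lay the blue aluminium stop bar flat on the counter with its slot over the brass stud and its long edge flush against the near edge of the chopping board, and let go of it. Then press the pink cap down over the stud until it clicks and keep pressing, so that it sits fully home on the bar. Finish with the fingers still on the cap, pushing it down on the bar with roughly 10 to 15 N, and leave the bowl, pepper grinder and skimmer alone.

Things in the scene. Friction and masses are not known exactly. Their poses are not given: they have to be found in the camera images.
- board: End-grain wooden chopping board fixed to the counter, 240 mm (its x) by 300 mm (its y) by 30 mm high. Origin: centre of its underside. Its -x side is the near long edge, towards the robot.
- board_edge (a point): Middle of the board's near long edge, at counter height (board frame -120, 0, 0 mm); same axes as the board, x points from the edge into the board, y along the edge.
- bar: Loose blue aluminium stop bar (straightedge), 60 mm wide (its x), 240 mm long (its y), 8 mm thick, 0.3 kg, lying flat. Origin: centre of its underside. A slot goes right through it, centred 75 mm from the origin along -y, 30 mm (x) by 32 mm (y). A black grip block stands on it, centred 20 mm from the origin along +y. Either long edge may face the board.
- bar_slot (a point): Centre of the bar's slot, at the bar's underside.
- bar_grip (a point): Point on the bar's upright black grip block, 35 mm above the bar's underside, on the block's centre line (bar frame 0, 20, 35 mm). The block measures 32 mm along the bar's x, 16 mm along its y, and reaches from 8 to 48 mm above the underside; pinch it across the 16 mm, fingers closing along the bar's y.
- stud_axis (a point): Foot of the upright brass stud, on its axis at counter height; fixed to the counter 32 mm out from the board's near edge; its yaw means nothing. 18 mm diameter (22 mm foot, 2 mm high), 27 mm high, tapered tip; four spring steel balls stick out sideways to 26 mm across at 17 mm height and give way to a few newtons each.
- cap: Loose pink plastic snap cap standing mouth down, 0.04 kg. Origin: centre of its underside. 34 mm high; round body 40 mm diameter, with a 48 mm flange over its lowest 4 mm. The mouth is 22 mm across, in the flange; above it the hollow is 30 mm across and reaches 22 mm above the underside.
- cap_top (a point): Middle of the cap's flat top, 34 mm above its underside. Pushed down over the stud, the cap meets the spring balls with its underside about 21 mm above the counter; resistance rises to about 10 N, then drops at about 16 mm as the balls snap in above the flange and draw the cap down (up to 13 N): fully home, its underside is 8 mm and its top 42 mm above the counter.
- bowl: Green ceramic bowl on the board, 120 mm across, 55 mm high; origin centre of its underside. Leave alone.
- grinder: Glass pepper grinder with a steel twist top, 56 mm diameter, 147 mm high, standing on the counter; origin centre of its underside. Leave alone.
- skimmer: Flat dark steel skimmer lying on the counter, 330 mm long along its x: dark handle to -x, 100 mm disc centred 120 mm to +x; 6 to 12 mm high. Leave alone.

How it is judged:
On the way, in this order (a step that is already met when the one before it is completed fails the run):
1. the bar lies flat, slot over the stud, flush along the board's near edge, and is let go (x of bar in the frame of board_edge between -0.0335 and -0.0265 m and angle between the y axis of bar and the y axis of board, either way round below 0.035 rad and horizontal distance between bar_slot and stud_axis below 0.01 m and height (world z) of bar below 0.004 m and angle between bar's own z axis and vertical below 0.03 rad and contact force between the fingers and bar below 0.3 N), for 0.2 s.
2. the cap has snapped over the stud and sits on the bar (horizontal distance between cap and stud_axis below 0.004 m and z of cap in the frame of stud_axis below 0.0105 m and angle between cap's own z axis and vertical below 0.08 rad), for 0.2 s.
At the end, for the whole second after the job is handed in: Bar flat, slot over the stud, edge within 3.5 mm of the board edge and parallel within 2 degrees; cap snapped home (underside within 2.5 mm of the bar top, 4 mm of the stud axis, upright within 4.5 degrees); fingers on the cap (over 4 N), pushing it onto the bar with over 5 N (all of step 2 and x of bar in the frame of board_edge between -0.0335 and -0.0265 m and angle between the y axis of bar and the y axis of board, either way round below 0.035 rad and horizontal distance between bar_slot and stud_axis below 0.01 m and height (world z) of bar below 0.004 m and angle between bar's own z axis and vertical below 0.03 rad and contact force between cap and bar above 5 N and contact force between the fingers and cap above 4 N); the arm keeps its last pose, push and grip.
It fails at once if the bowl pushed more than 30 mm or tipped (distance of bowl from where it was at the start of the episode above 0.03 m or angle between bowl's own z axis and vertical above 0.3 rad).
It fails at once if the grinder pushed more than 30 mm or tipped (distance of grinder from where it was at the start of the episode above 0.03 m or angle between grinder's own z axis and vertical above 0.3 rad).
It fails at once if the skimmer pushed more than 30 mm or tipped (distance of skimmer from where it was at the start of the episode above 0.03 m or angle between skimmer's own z axis and vertical above 0.3 rad).
It fails at once if the cap is rammed onto the bar with more than 60 N (contact force between cap and bar above 60 N).
It also fails if it takes over 58 s, if anything falls off the work surface, if the arm or the gripper's body presses on something with over 40 N, if the wrist force passes 120 N, or if a joint passes its speed limit or range.

## Working session

There is one attempt and no reset: what is moved stays moved. The work goes in short steps, Python scripts to look and compute and a tool call to move; the robot and the scene stay as the last step left them, time stands still between calls to the robot, and variables do not carry over. Pictures are saved under pics/ and viewed, at most 11 in all, crops included, and the job is handed in when it is done.

Besides the shell and the picture viewer there is one more tool, called after "Emit:" by a JSON object that holds its "op" and its "data", one argument or row to a line. arm_command: Moves the arm, as the interface text tells. Its arguments: {"type":"object","properties":{"plan":{"type":"array"},"squeeze":{"type":"number"}},"required":["plan"]}

```bash
mkdir -p pics; cat > h.py <<'E'
import numpy as np, cv2
from scipy.spatial.transform import Rotation as R
from station import ctrl, cams
def grab(n):
    i=cams.camera_info(n); im,d=cams.camera(n); return im,d,i
def cloud(d,i):
    v,u=np.mgrid[0:480,0:640]
    P=np.stack([(u-i['cx'])/i['fx']*d,(v-i['cy'])/i['fy']*d,d],-1)
    T=np.linalg.inv(np.array(i['world_to_cam'])); return P@T[:3,:3].T+T[:3,3]
def plane(uv,z,i):
    uv=np.asarray(uv,float).reshape(-1,2); T=np.linalg.inv(np.array(i['world_to_cam']))
    r=np.c_[(uv[:,0]-i['cx'])/i['fx'],(uv[:,1]-i['cy'])/i['fy'],np.ones(len(uv))]@T[:3,:3].T
    return T[:3,3]+r*((z-T[2,3])/r[:,2])[:,None]
E
python3 - <<'E'
from h import *
a=[]
for n in("scene","side","wrist"):
    im,d,i=grab(n); np.savez(f'pics/{n}0.npz',im=im,d=d); cv2.imwrite(f'pics/{n}0.png',im)
    T=np.linalg.inv(np.array(i['world_to_cam']));print(n,i['fx'],T[:3,3].round(3),T[:3,2].round(2)); a.append(im)
cv2.imwrite('pics/a.png',cv2.resize(np.hstack(a[:2]),(800,300)))
o=ctrl.get_obs(); print(o)
E
```

```text
scene 486.93129384478203 [ 1.207 -0.656  0.621] [-0.61  0.58 -0.54]
side 442.42629872356287 [ 0.398 -0.638  0.774] [ 0.2   0.62 -0.76]
wrist 396.07684803452935 [0.148 0.536 0.384] [ 0.26 -0.12 -0.96]
{'time_s': 0.15, 'qpos': array([ 1.08340028e+00,  3.00300263e-01,  1.52142957e+00, -2.44635860e-05,
        1.32069813e+00, -6.66012813e-02]), 'joint_vel': array([-0.00030447, -0.00158818, -0.0024475 ,  0.00094162, -0.00030412,
       -0.00188732]), 'tau': array([-1.02823709e-03, -5.31958938e+01, -3.52818882e+01,  7.08572287e-02,
        2.35610950e-02, -9.34601576e-05]), 'ee_pos': array([0.22458421, 0.5018423 , 0.20504414]), 'eef_rot': array([-3.14075762e+00, -3.19468273e-05,  2.72080394e+00]), 'force': array([ 0.0879367 , -0.66631031, -0.24512613]), 'moment': array([-1.82655580e-02,  2.09315557e-02, -1.36065637e-05]), 'grip_force': 0.0, 'grip_width': 0.09362979959893845}
```

View pics/scene0.png

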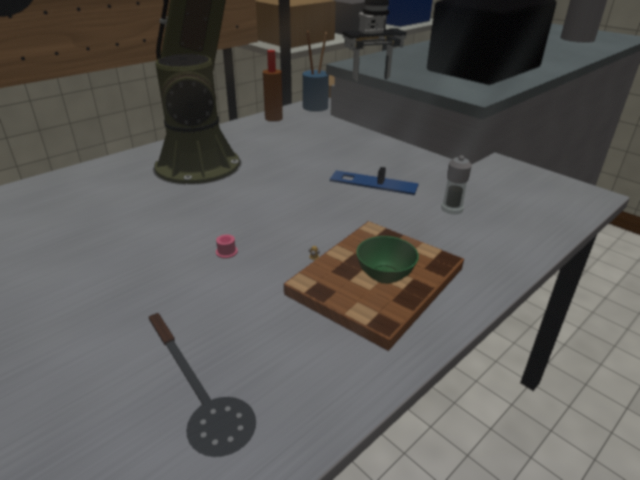

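View pics/side0.png

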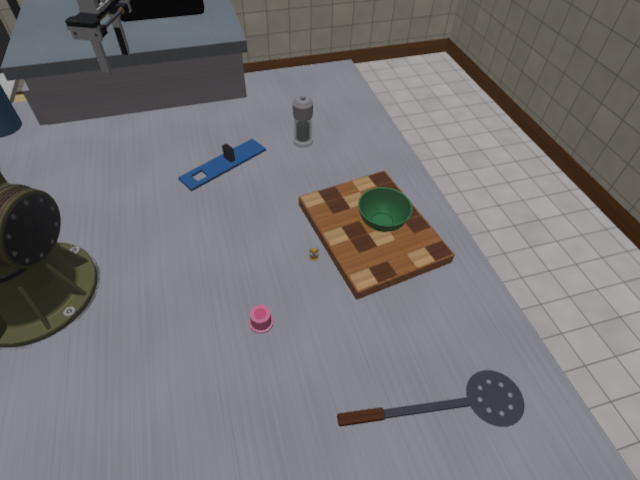

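The scene view shows the bar at (375,182), stud at (314,252), cap at (227,245), and the board's near corner at (287,285). In the side view the bar is at (223,165), slot (200,175), stud (314,253) and cap (261,318), and the board's left edge runs (300,203)-(357,290).

```bash
cat > m.py <<'E'
from h import *
for n in("side","scene","wrist"):
    f=np.load(f'pics/{n}0.npz'); im,d=f['im'],f['d']; i=cams.camera_info(n); P=cloud(d,i)
    hsv=cv2.cvtColor(im,cv2.COLOR_BGR2HSV); H,S,V=cv2.split(hsv); ok=(d>0)&(P[...,0]>0.1)&(P[...,0]<1)&(abs(P[...,1])<.65)
    z=P[...,2]
    print(n,'counter z',np.median(z[ok&(S<60)&(abs(z)<.02)]).round(4))
    blue=ok&(H>100)&(H<118)&(S>150)&(z<.03)
    if blue.sum()>200:
        nl,l,st,c=cv2.connectedComponentsWithStats(cv2.morphologyEx(blue.astype(np.uint8),cv2.MORPH_CLOSE,np.ones((3,3))))
        k=1+st[1:,4].argmax(); m=((l==k)*255).astype(np.uint8)
        cn=max(cv2.findContours(m,cv2.RETR_EXTERNAL,cv2.CHAIN_APPROX_NONE)[0],key=len)
        hull=cv2.convexHull(cn).reshape(-1,2)
        q=plane(hull,.008,i)[:,:2].astype(np.float32); r=cv2.minAreaRect(q*1000); print(' bar',r, 'zmed',np.median(z[l==k]).round(4))
        c0=np.array(r[0])/1000
        # grip: dark, tall points near bar
        g=ok&(np.hypot(P[...,0]-c0[0],P[...,1]-c0[1])<.12)&(z>.02)&(z<.06)&(V<70)
        print(' grip',P[g].mean(0).round(4) if g.any() else None,g.sum(),'top',P[g&(z>.043)].mean(0).round(4))
        if (l==k).sum()>100: # slot
            holes=cv2.subtract(cv2.fillPoly(m.copy()*0,[cn],255),m); print(' slot',[ (plane(c,.004,i)[0,:2].round(4),s[4]) for s,c in zip(*[x[1:] for x in cv2.connectedComponentsWithStats((holes>0).astype(np.uint8))[2:]]) if s[4]>5])
    pink=ok&((H>160)|(H<4))&(S>110)&(V>90)&(z<.06)
    t=pink&(z>.031)&(z<.04)
    if t.sum()>10: 
        print(' cap top',t.sum(),((P[t].min(0)+P[t].max(0))/2).round(4),np.median(z[t]).round(4), 'flange bbox',P[pink].min(0).round(4),P[pink].max(0).round(4))
    bt=ok&(z>.024)&(z<.036)&(S>70)&(H<25)
    nl,l,st,c=cv2.connectedComponentsWithStats(cv2.morphologyEx(bt.astype(np.uint8),cv2.MORPH_CLOSE,np.ones((3,3))))
    if nl>1:
        k=1+st[1:,4].argmax(); hb=P[(l==k)&bt][:,:2]
        r=cv2.minAreaRect((hb*1000).astype(np.float32)); print(' board',st[k,4],r, cv2.boxPoints(r).round(0).tolist())
    st_=ok&(S>70)&(H>12)&(H<35)&(V>60)&(z<.035)&(z>.003)
    nl,l,st,c=cv2.connectedComponentsWithStats(st_.astype(np.uint8))
    for k in range(1,nl):
        if 20<st[k,4]<400: print(' stud?',c[k].round(1),st[k],P[l==k].mean(0).round(4),P[l==k].max(0).round(4))
    gr=ok&(z>.06)&(z<.16)
    if n!='wrist':
        g=P[gr&(P[...,0]>.5)&(P[...,1]>.2)]; print(' grinder',len(g),np.median(g,0).round(3) if len(g) else '')
E
python3 m.py
```

```text
side counter z -0.0012
 bar ((430.7669982910156, 290.5665283203125), (236.507080078125, 58.41880416870117), 27.26207733154297) zmed 0.0059
 grip [0.4484 0.299  0.0366] 113 top [0.448  0.3028 0.0453]
 slot [(array([0.364 , 0.2602]), np.int32(106))]
 cap top 111 [ 0.4321 -0.1991  0.0339] 0.0333 flange bbox [ 0.4113 -0.2153  0.0023] [ 0.4527 -0.1834  0.0367]
 board 8563 ((724.3642578125, -32.06260681152344), (241.0895538330078, 299.8969421386719), 8.55432415008545) [[583.0, 98.0], [627.0, -198.0], [866.0, -162.0], [821.0, 134.0]]
 stud? [313.5 252.4] [310 248   8  11  54] [ 0.5752 -0.0693  0.0181] [ 0.5838 -0.0619  0.0271]
 stud? [ 87.9 277.2] [ 81 253  13  51 336] [ 0.1084 -0.0035  0.0116] [0.1197 0.0634 0.0239]
 grinder 1085 [0.635 0.341 0.111]
scene counter z 0.0002
 cap top 120 [ 0.4357 -0.1956  0.0347] 0.0346 flange bbox [ 0.4179 -0.2158  0.003 ] [ 0.4534 -0.1781  0.0374]
 board 9119 ((727.8820190429688, -32.54985046386719), (240.40281677246094, 301.9259338378906), 8.49567699432373) [[587.0, 99.0], [631.0, -200.0], [869.0, -164.0], [824.0, 135.0]]
 grinder 1497 [0.564 0.59  0.109]
wrist counter z -0.0003
 bar ((490.9190368652344, 342.60394287109375), (90.38970947265625, 62.907691955566406), 65.98401641845703) zmed 0.0075
 grip [0.4446 0.31   0.039 ] 734 top [0.4471 0.3082 0.047 ]
 slot []
 board 15 ((442.66986083984375, 303.28802490234375), (0.6950422525405884, 13.325908660888672), 26.606199264526367) [[439.0, 309.0], [445.0, 297.0], [446.0, 297.0], [440.0, 309.0]]
```

View pics/wrist0.png

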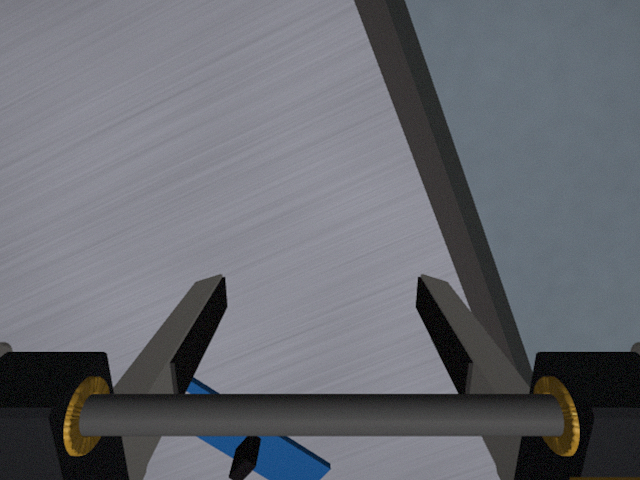

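The wrist view shows the fingers at (225,280) and (417,280), with the bar's blue end and black grip at the bottom edge, around (245,455). The side and scene estimates agree to about 3 mm. I'll refine the stud and board edge from above with the wrist camera before grasping.

```bash
cat >> h.py <<'E'
def go(p,yaw_deg):
    o=ctrl.get_obs(); M=R.from_euler('xyz',o['eef_rot']); t=R.from_euler('xyz',[np.pi,0,np.radians(yaw_deg)])
    return (M.inv().apply(np.array(p)-o['ee_pos'])*1000).round(1),(M.inv()*t).as_rotvec().round(4)
E
python3 -c "
from h import *
print(go([.577,-.066,.2],188.5))"
```

```text
(array([-553.6, -374.3,    5.3]), array([-8.000e-04, -3.000e-04, -5.691e-01]))
```

Careful with the scale: shifts go in shares of 600 mm and turns go in shares of 4 rad. That gives: -554 mm / 600 = -0.9233, -374 mm / 600 = -0.6233, -0.569 rad / 4 = -0.1423.

Emit:
{"op": "arm_command", "data": {
  "plan": [
    [[-0.9233, -0.6233, 0.0083, 0, 0, -0.1423, -1], [-0.9233, -0.6233, 0.0083, 0, 0, -0.1423, -1], [-0.9233, -0.6233, 0.0083, 0, 0, -0.1423, -1], [-0.9233, -0.6233, 0.0083, 0, 0, -0.1423, -1], [-0.9233, -0.6233, 0.0083, 0, 0, -0.1423, -1], [-0.9233, -0.6233, 0.0083, 0, 0, -0.1423, -1], [-0.9233, -0.6233, 0.0083, 0, 0, -0.1423, -1], [-0.9233, -0.6233, 0.0083, 0, 0, -0.1423, -1], [-0.9233, -0.6233, 0.0083, 0, 0, -0.1423, -1], [-0.9233, -0.6233, 0.0083, 0, 0, -0.1423, -1], [-0.9233, -0.6233, 0.0083, 0, 0, -0.1423, -1], [-0.9233, -0.6233, 0.0083, 0, 0, -0.1423, -1]]
  ]
}}

```text
time_s: 1.35
ee_pos: [0.5326, 0.006, 0.201]
eef_rot: [3.142, -0.0, -2.994]
force: [-0.1, 0.5, 0.9]
grip_width: 0.0936
grip_force: 0.0
```

Converted, -77 mm / 600 = -0.1283, -32 mm / 600 = -0.0533.

Emit:
{"op": "arm_command", "data": {
  "plan": [
    [[-0.0533, -0.1283, 0, 0, 0, 0, -1], [-0.0533, -0.1283, 0, 0, 0, 0, -1], [-0.0533, -0.1283, 0, 0, 0, 0, -1], [-0.0533, -0.1283, 0, 0, 0, 0, -1], [-0.0533, -0.1283, 0, 0, 0, 0, -1]]
  ]
}}

```text
time_s: 1.85
ee_pos: [0.5746, -0.0625, 0.2011]
eef_rot: [3.141, -0.0, -2.993]
force: [0.4, 0.1, -1.2]
grip_width: 0.0938
grip_force: 0.0
```

```bash
python3 - <<'E'
from h import *
print(ctrl.get_obs()['ee_pos'],ctrl.get_obs()['eef_rot'])
im,d,i=grab("wrist"); np.savez('pics/w1.npz',im=im,d=d,T=i['world_to_cam']); cv2.imwrite('pics/w1.png',im)
P=cloud(d,i);z=P[...,2]; hsv=cv2.cvtColor(im,cv2.COLOR_BGR2HSV);H,S,V=cv2.split(hsv)
b=(d>0)&(z>.026)&(z<.034)&(S>60)&(H<25); print('boardpts',b.sum(),np.median(z[b]))
cnt=(abs(z)<.006)&(d>0); print('counter',np.median(z[cnt]))
st=(d>0)&(z>.006)&(z<.03)&(np.hypot(P[...,0]-.577,P[...,1]+.066)<.025); print('stud',st.sum(),P[st].min(0),P[st].max(0),P[st].mean(0))
t=st&(z>.023); print('top',t.sum(),P[t].mean(0))
ys,xs=np.where(st); print(xs.min(),xs.max(),ys.min(),ys.max())
E
```

```text
[ 0.57456657 -0.06252742  0.20105223] [ 3.14133456e+00 -3.03512867e-04 -2.99263389e+00]
boardpts 35041 0.029693941987217976
counter -0.00040501675639348367
stud 450 [ 0.56535559 -0.07618949  0.00639969] [ 0.58901593 -0.05347205  0.02814766] [ 0.57596301 -0.06474646  0.02217355]
top 186 [ 0.57679775 -0.06454179  0.02553166]
306 331 199 224
```

View pics/w1.png

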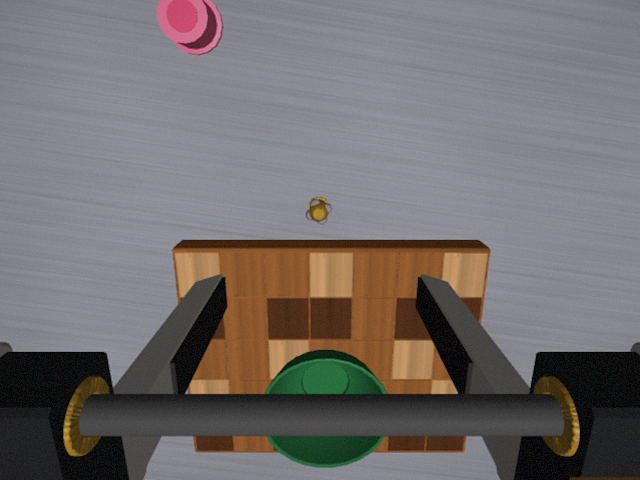

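The wrist view from above shows the stud at (318,211), the board's near face along rows 240-249 (x 175-489) and the cap top at (184,16). I'll fit the edge line and both centres.

```bash
python3 - <<'E'
from h import *
f=np.load('pics/w1.npz'); im,d=f['im'],f['d']; i=cams.camera_info("wrist"); i['world_to_cam']=f['T']
hsv=cv2.cvtColor(im,cv2.COLOR_BGR2HSV);H,S,V=[x.astype(float) for x in cv2.split(hsv)]
w=(S>90)&(H<25)
bot=[];top=[]
G=cv2.cvtColor(im,cv2.COLOR_BGR2GRAY).astype(float); dy=np.diff(G,axis=0)
for c in range(190,475,3):
    a=dy[230:246,c]; r=230+a.argmin(); bot.append((c,r+.5))
    a=dy[242:258,c]; r=242+a.argmax(); top.append((c,r+.5))
for nm,q,z in(('bot',bot,0),('top',top,.03)):
    p=plane(q,z,i)[:,:2]; l=cv2.fitLine(p.astype(np.float32),cv2.DIST_HUBER,0,1e-4,1e-4).ravel(); a=np.degrees(np.arctan2(l[1],l[0]))
    n=np.array([l[1],-l[0]]); n*=np.sign(n[0]); s=[(np.array(x)@n).round(4) for x in((.5768,-.0645),)]
    print(nm,'dir',a,'off',l[2:]@n,'stud dist',l[2:]@n-s[0],'row mean',np.mean(q,0))
# stud pixel: circle of tip; base via mask
st=(S>90)&(H>12)&(H<35); st[:195]=0;st[228:]=0;st[:,:295]=0;st[:,345:]=0
ys,xs=np.where(st); print('stud px',xs.mean(),ys.mean(),xs.min(),xs.max(),ys.min(),ys.max(), 'z.015',plane([[xs.mean(),ys.mean()]],.016,i))
pk=(((H>165)|(H<5))&(S>80)).astype(np.uint8)
P=cloud(d,i); t=(pk>0)&(P[...,2]>.03)
c=max(cv2.findContours(t.astype(np.uint8),cv2.RETR_EXTERNAL,2)[0],key=cv2.contourArea); (x,y),r=cv2.minEnclosingCircle(c); print('cap top',x,y,r,plane([[x,y]],.034,i),np.median(P[t][:,2]))
E
```

```text
bot dir -81.47018 off 0.59434986 stud dist 0.03344986114501958 row mean [331.  239.5]
top dir -81.82062 off 0.59413886 stud dist 0.03233886070251468 row mean [331.         248.61578947]
stud px 318.18125 209.709375 308 328 197 221 z.015 [[ 0.57595795 -0.06528912  0.016     ]]
cap top 181.33712768554688 18.076181411743164 28.116701126098633 [[ 0.43522179 -0.19446532  0.034     ]] 0.03452070599314544
```

```bash
python3 -c "
from h import *
print(go([.448,.301,.15],117.3))"
```

```text
(array([ 71.1, 378.2,  51.3]), array([ 1.0000e-04, -0.0000e+00,  1.2437e+00]))
```

Converted, 378 mm / 600 = 0.63, 71 mm / 600 = 0.1183, 1.2437 rad / 4 = 0.3109.

Emit:
{"op": "arm_command", "data": {
  "plan": [
    [[0.1183, 0.63, 0.085, 0, 0, 0.3109, -1], [0.1183, 0.63, 0.085, 0, 0, 0.3109, -1], [0.1183, 0.63, 0.085, 0, 0, 0.3109, -1], [0.1183, 0.63, 0.085, 0, 0, 0.3109, -1], [0.1183, 0.63, 0.085, 0, 0, 0.3109, -1], [0.1183, 0.63, 0.085, 0, 0, 0.3109, -1], [0.1183, 0.63, 0.085, 0, 0, 0.3109, -1], [0.1183, 0.63, 0.085, 0, 0, 0.3109, -1], [0.1183, 0.63, 0.085, 0, 0, 0.3109, -1], [0.1183, 0.63, 0.085, 0, 0, 0.3109, -1], [0.1183, 0.63, 0.085, 0, 0, 0.3109, -1], [0.1183, 0.63, 0.085, 0, 0, 0.3109, -1]]
  ]
}}

```text
time_s: 3.1
ee_pos: [0.4491, 0.2993, 0.1505]
eef_rot: [3.141, 0.0, 2.049]
force: [0.6, 0.2, 0.8]
grip_width: 0.0938
grip_force: 0.0
```

```bash
cat > bar.py <<'E'
from h import *
def bar(z0=0.,tag='x'):
    for _ in range(2): im,d,i=grab("wrist")
    cv2.imwrite(f'pics/{tag}.png',im); P=cloud(d,i); z=P[...,2]
    H,S,V=cv2.split(cv2.cvtColor(im,cv2.COLOR_BGR2HSV))
    m=((H>100)&(H<118)&(S>150)&(d>0)).astype(np.uint8); nl,l,st,c=cv2.connectedComponentsWithStats(m)
    q=plane(np.argwhere(m)[:,::-1],.008+z0,i)[:,:2].astype(np.float32)
    r=cv2.minAreaRect(q*1000); print('rect',r,m.sum())
    g=(d>0)&(z>z0+.043)&(z<z0+.052)&(V<80)&(np.hypot(P[...,0]-r[0][0]/1e3,P[...,1]-r[0][1]/1e3)<.08)
    print('grip top',g.sum(),P[g].mean(0),cv2.minAreaRect((P[g][:,:2]*1000).astype(np.float32)) if g.any() else '')
    c=max(cv2.findContours(m,cv2.RETR_EXTERNAL,cv2.CHAIN_APPROX_NONE)[0],key=len)
    ho=cv2.subtract(cv2.fillPoly(m*0,[c],1),m); a,b,s,cc=cv2.connectedComponentsWithStats(ho)
    print('holes',[(plane(x,.004+z0,i)[0,:2].round(4),x.round(),t[4]) for x,t in zip(cc[1:],s[1:]) if t[4]>80])
    o=ctrl.get_obs(); print(o['ee_pos'],o['eef_rot'])
E
python3 -c "
from bar import *
bar(0,'b1')
print(go([.448,.301,.15],117.3))"
```

```text
rect ((502.5613098144531, 190.20506286621094), (620.2374267578125, 315.18218994140625), 27.344871520996094) 18537
grip top 0 [nan nan nan] 
holes [(array([0.3657, 0.2625]), array([214., 211.]), np.int32(1255)), (array([0.4537, 0.2996]), array([327., 220.]), np.int32(1008))]
[0.44931886 0.2991684  0.15040499] [3.14118091e+00 2.71903263e-05 2.04672482e+00]
(array([ 2.2, -0.3,  0.4]), array([ 0.0004,  0.    , -0.0005]))bar.py:10: RuntimeWarning: Mean of empty slice.
  print('grip top',g.sum(),P[g].mean(0),cv2.minAreaRect((P[g][:,:2]*1000).astype(np.float32)) if g.any() else '')
  ret = um.true_divide(
```

View pics/b1.png

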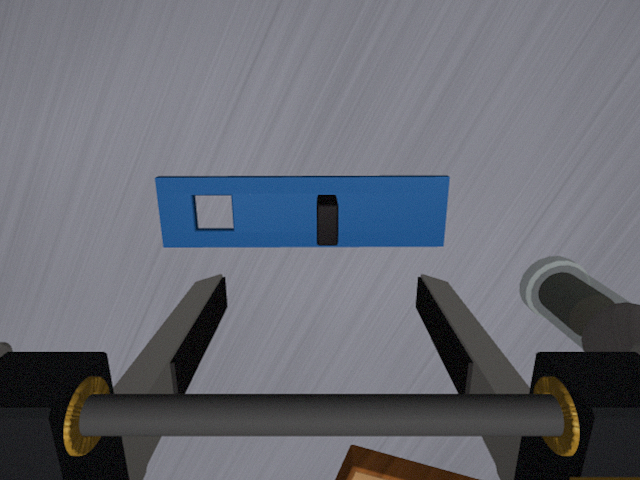

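The wrist view shows the bar at cols 157-449, rows 177-247, with the slot at (214,211) and the grip top at about (327,224). The grinder, at right (570,300), is clear of the fingers. The mask picked up stray blue, so I'll use the largest blob.

```bash
sed -i "s/    q=plane(np.argwhere/    m=(l==1+st[1:,4].argmax()).astype(np.uint8); q=plane(np.argwhere/" bar.py
python3 -c "
from bar import *
bar(0,'b2')
from h import *
im,d,i=grab('wrist');P=cloud(d,i)
s=P[196:246,312:344]; m=(s[...,2]>.04)&(s[...,2]<.055); print(m.sum(),s[m].mean(0),cv2.minAreaRect((s[m][:,:2]*1000).astype(np.float32)))
print(plane([[327.5,205],[327.5,244]],.048,i))
"
```

```text
rect ((431.7397766113281, 297.34625244140625), (238.8494873046875, 59.85920333862305), 27.2468204498291) 17794
grip top 856 [0.44949081 0.3068852  0.04745194] ((449.78070068359375, 306.3822937011719), (14.999267578125, 31.535123825073242), 27.336444854736328)
holes [(array([0.3657, 0.2627]), array([214., 211.]), np.int32(1254)), (array([0.4536, 0.2999]), array([327., 220.]), np.int32(1012))]
[0.44925085 0.29932676 0.15030042] [3.14134495e+00 2.76165720e-05 2.04603754e+00]
936 [0.44980517 0.30704129 0.04719568] ((450.31201171875, 306.3880615234375), (15.841432571411133, 31.887487411499023), 27.076749801635742)
[[0.44307564 0.31997148 0.048     ]
 [0.45681381 0.29356347 0.048     ]]
```

```bash
python3 -c "
from h import *
print(go([.4498,.3065,.016],117.2))"
```

```text
(array([  6. ,   3.7, 134.3]), array([0.0002, 0.    , 0.0005]))
```

Converted, 134 mm / 600 = 0.2233, 3.7 mm / 600 = 0.0062.

Emit:
{"op": "arm_command", "data": {
  "plan": [
    [[0.01, 0.0062, 0.05, 0, 0, 0, -1], [0.01, 0.0062, 0.1, 0, 0, 0, -1], [0.01, 0.0062, 0.15, 0, 0, 0, -1], [0.01, 0.0062, 0.1917, 0, 0, 0, -1], [0.01, 0.0062, 0.2167, 0, 0, 0, -1], [0.01, 0.0062, 0.2233, 0, 0, 0, -1], [0.01, 0.0062, 0.2233, 0, 0, 0, 0.2], [0.01, 0.0062, 0.2233, 0, 0, 0, 1], [0.01, 0.0062, 0.2233, 0, 0, 0, 1], [0.01, 0.0062, 0.2233, 0, 0, 0, 1], [0.01, 0.0062, 0.2233, 0, 0, 0, 1], [0.01, 0.0062, 0.2233, 0, 0, 0, 1]]
  ],
  "squeeze": 35
}}

```text
time_s: 4.55
ee_pos: [0.4495, 0.3071, 0.0163]
eef_rot: [3.141, -0.0, 2.046]
force: [0.4, -0.2, 0.7]
grip_width: 0.0496
grip_force: 0.0
```

Converted, -65 mm / 600 = -0.1083, -60 mm / 600 = -0.1.

Emit:
{"op": "arm_command", "data": {
  "plan": [
    [[0, 0, 0, 0, 0, 0, 1], [0, 0, 0, 0, 0, 0, 1], [0, 0, -0.0167, 0, 0, 0, 1], [0, 0, -0.0417, 0, 0, 0, 1], [0, 0, -0.075, 0, 0, 0, 1], [0, 0, -0.1, 0, 0, 0, 1], [0, 0, -0.1083, 0, 0, 0, 1], [0, 0, -0.1083, 0, 0, 0, 1], [0, 0, -0.1083, 0, 0, 0, 1]]
  ]
}}

```text
time_s: 5.45
ee_pos: [0.4491, 0.3068, 0.0804]
eef_rot: [-3.14, 0.0, 2.046]
force: [0.4, 0.0, -2.6]
grip_width: 0.0146
grip_force: 35.0
```

```bash
python3 -c "
from bar import *
bar(0.066,'b3')
print(ctrl.get_obs()['grip_width'],ctrl.get_obs()['force'])"
```

```text
rect ((428.5896911621094, 309.81024169921875), (204.3320770263672, 52.26546859741211), 27.25642967224121) 33592
grip top 155 [0.44628292 0.31153226 0.11402464] ((448.14752197265625, 307.08135986328125), (18.247695922851562, 17.756214141845703), 26.071943283081055)
holes [(array([0.3716, 0.2802]), array([164., 262.]), np.int32(2173))]
[0.44905773 0.30679743 0.0802785 ] [-3.14015246e+00  7.95566110e-05  2.04607106e+00]
0.015276186155082581 [-0.33518235  0.77025965 -3.67409153]
```

View pics/b3.png

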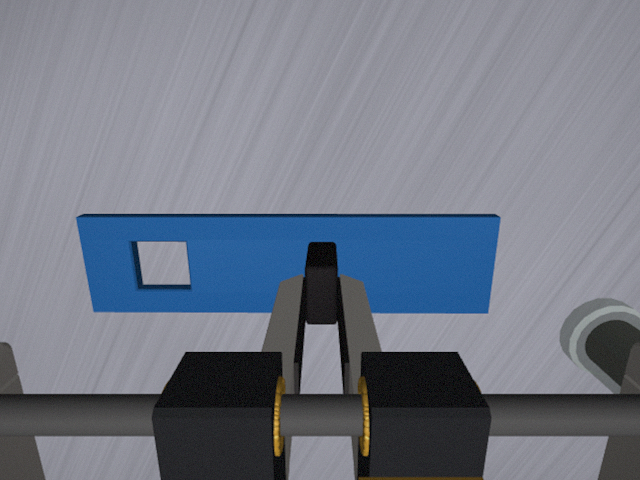

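The bar is held and level, with the slot at (162,265), but its apparent size suggests it hangs lower than planned. I'll check by depth.

```bash
python3 -c "
from h import *
im,d,i=grab('wrist');P=cloud(d,i)
for n,s in dict(left=np.s_[225:300,95:125],right=np.s_[225:300,420:480],grip=np.s_[250:270,312:332]).items(): print(n,np.median(P[s].reshape(-1,3),0))
print(i['world_to_cam'])
"
```

```text
left [0.33753846 0.25076064 0.04138106]
right [0.51375057 0.34245426 0.0434841 ]
grip [0.4420262  0.31946854 0.07307309]
[[ 0.88925089  0.45741242 -0.00259493 -0.53880036]
 [ 0.43890192 -0.85163955  0.28648767  0.07036459]
 [ 0.12883307 -0.25589834 -0.95808041  0.29288462]
 [ 0.          0.          0.          1.        ]]
```

The fingers closed late, so they hold only the top of the block and the bar's underside is at about 34 mm. I'll set it down and regrasp.

Converted, 33 mm / 600 = 0.055, 32 mm / 600 = 0.0533.

Emit:
{"op": "arm_command", "data": {
  "plan": [
    [[0, 0, 0.0167, 0, 0, 0, 1], [0, 0, 0.0333, 0, 0, 0, 1], [0, 0, 0.0467, 0, 0, 0, 1], [0, 0, 0.0533, 0, 0, 0, 1], [0, 0, 0.055, 0, 0, 0, 1], [0, 0, 0.055, 0, 0, 0, 1], [0, 0, 0.055, 0, 0, 0, -0.3], [0, 0, 0.055, 0, 0, 0, -0.3], [0, 0, 0.055, 0, 0, 0, -0.3], [0, 0, 0.055, 0, 0, 0, -0.3], [0, 0, 0.055, 0, 0, 0, -0.3], [0, 0, 0.055, 0, 0, 0, -0.3]]
  ]
}}

```text
time_s: 6.8
ee_pos: [0.4495, 0.307, 0.0482]
eef_rot: [3.141, -0.0, 2.046]
force: [-0.0, 0.1, -0.5]
grip_width: 0.0591
grip_force: 0.0
```

```bash
python3 -c "
from bar import *
bar(0,'b4')
print(ctrl.get_obs()['grip_width'],ctrl.get_obs()['force'])
im,d,i=grab('wrist');P=cloud(d,i)
H,S,V=cv2.split(cv2.cvtColor(im,cv2.COLOR_BGR2HSV)); m=(H>100)&(H<118)&(S>150)&(d>0)&(P[...,2]<.1); print(np.median(P[m],0),np.percentile(P[m][:,2],[5,95]))
"
```

```text
rect ((431.66693115234375, 297.93487548828125), (238.8910675048828, 61.12390899658203), 27.454538345336914) 32542
grip top 1954 [0.44957025 0.30793642 0.04751769] ((449.6515808105469, 306.5352478027344), (63.440277099609375, 31.639385223388672), 29.463899612426758)
holes [(array([0.3657, 0.2634]), array([165., 261.]), np.int32(2184))]
[0.44942897 0.30703804 0.04811694] [-3.14156780e+00 -3.99787257e-06  2.04611668e+00]
0.060957866071066444 [ 0.72516062  0.36273118 -0.4759734 ]
[0.43170313 0.30287111 0.00761832] [0.00617881 0.00871285]
```

Flat and in the same place. Regrasping lower with time to close.

Converted, 32 mm / 600 = 0.0533, 30 mm / 600 = 0.05.

Emit:
{"op": "arm_command", "data": {
  "plan": [
    [[0, 0, 0.0267, 0, 0, 0, -0.3], [0, 0, 0.05, 0, 0, 0, -0.3], [0, 0, 0.0533, 0, 0, 0, -0.3], [0, 0, 0.0533, 0, 0, 0, 1], [0, 0, 0.0533, 0, 0, 0, 1], [0, 0, 0.0533, 0, 0, 0, 1], [0, 0, 0.0533, 0, 0, 0, 1], [0, 0, 0.0533, 0, 0, 0, 1], [0, 0, 0.0533, 0, 0, 0, 1], [0, 0, 0.0533, 0, 0, 0, 1], [0, 0, 0.0533, 0, 0, 0, 1], [0, 0, 0.0533, 0, 0, 0, 1]]
  ]
}}

```text
time_s: 8.15
ee_pos: [0.4495, 0.3071, 0.0163]
eef_rot: [3.141, 0.0, 2.046]
force: [0.4, -0.3, 3.9]
grip_width: 0.0154
grip_force: 35.0
```

Emit:
{"op": "arm_command", "data": {
  "plan": [
    [[0, 0, 0, 0, 0, 0, 1], [0, 0, 0, 0, 0, 0, 1], [0, 0, 0, 0, 0, 0, 1]]
  ]
}}

```text
time_s: 8.45
ee_pos: [0.4495, 0.3071, 0.0163]
eef_rot: [3.141, 0.0, 2.046]
force: [-0.9, -0.8, 4.5]
grip_width: 0.0157
grip_force: 35.0
```

Converted, -65 mm / 600 = -0.1083, -60 mm / 600 = -0.1.

Emit:
{"op": "arm_command", "data": {
  "plan": [
    [[0, 0, -0.025, 0, 0, 0, 1], [0, 0, -0.0583, 0, 0, 0, 1], [0, 0, -0.1, 0, 0, 0, 1], [0, 0, -0.1083, 0, 0, 0, 1], [0, 0, -0.1083, 0, 0, 0, 1], [0, 0, -0.1083, 0, 0, 0, 1]]
  ]
}}

```text
time_s: 9.05
ee_pos: [0.4489, 0.3067, 0.0801]
eef_rot: [-3.14, 0.0, 2.046]
force: [0.1, -0.5, -3.7]
grip_width: 0.0154
grip_force: 35.0
```

```bash
python3 -c "
from bar import *
bar(0.065,'b5')
im,d,i=grab('wrist');P=cloud(d,i)
H,S,V=cv2.split(cv2.cvtColor(im,cv2.COLOR_BGR2HSV)); m=(H>100)&(H<118)&(S>150)&(d>0)&(P[...,2]<.1); print(np.median(P[m],0),np.percentile(P[m][:,2],[5,95]))
print(go([.5638,.0291,.081],188.4))
"
```

```text
rect ((429.926025390625, 298.1678161621094), (237.32736206054688, 60.613582611083984), 27.32588005065918) 41821
grip top 2703 [0.44812692 0.30715261 0.11114952] ((448.825439453125, 306.15447998046875), (18.984371185302734, 31.62950897216797), 28.34461212158203)
holes [(array([0.3646, 0.2638]), array([141., 282.]), np.int32(2679))]
[0.4489167  0.30670949 0.07995913] [-3.13966082e+00  9.39704508e-05  2.04609176e+00]
[0.42175546 0.30460819 0.07128938] [0.06962532 0.07237198]
(array([-299.4,  -25. ,   -0.9]), array([-1.6000e-03, -1.1000e-03, -1.2421e+00]))
```

Converted, -299 mm / 600 = -0.4983, -25 mm / 600 = -0.0417, -1.242 rad / 4 = -0.3105.

Emit:
{"op": "arm_command", "data": {
  "plan": [
    [[-0.4983, -0.0417, -0.0083, 0, 0, -0.3105, 1], [-0.4983, -0.0417, -0.0083, 0, 0, -0.3105, 1], [-0.4983, -0.0417, -0.0083, 0, 0, -0.3105, 1], [-0.4983, -0.0417, -0.0083, 0, 0, -0.3105, 1], [-0.4983, -0.0417, -0.0083, 0, 0, -0.3105, 1], [-0.4983, -0.0417, -0.0083, 0, 0, -0.3105, 1], [-0.4983, -0.0417, -0.0083, 0, 0, -0.3105, 1], [-0.4983, -0.0417, -0.0083, 0, 0, -0.3105, 1], [-0.4983, -0.0417, -0.0083, 0, 0, -0.3105, 1], [-0.4983, -0.0417, -0.0083, 0, 0, -0.3105, 1], [-0.4983, -0.0417, -0.0083, 0, 0, -0.3105, 1], [-0.4983, -0.0417, -0.0083, 0, 0, -0.3105, 1]]
  ]
}}

```text
time_s: 10.4
ee_pos: [0.5639, 0.0299, 0.0859]
eef_rot: [3.141, -0.0, -2.998]
force: [0.4, 0.4, -2.7]
grip_width: 0.016
grip_force: 35.0
```

```bash
python3 -c "
from bar import *
bar(0.07,'b6')
im,d,i=grab('wrist');P=cloud(d,i)
H,S,V=cv2.split(cv2.cvtColor(im,cv2.COLOR_BGR2HSV)); m=(H>100)&(H<118)&(S>150)&(d>0)&(P[...,2]<.1); print(np.percentile(P[m][:,2],[5,95]))
o=ctrl.get_obs();print(go([.5638,.0291,.081],188.4),o['ee_pos'],o['eef_rot'])
"
```

```text
rect ((565.57470703125, 9.770263671875), (60.93818283081055, 238.552734375), 8.292170524597168) 41837
grip top 2743 [0.56237761 0.02976805 0.11699739] ((563.580322265625, 31.50223159790039), (31.77311897277832, 21.98211097717285), 10.27086353302002)
holes [(array([ 0.5769, -0.0635]), array([141., 282.]), np.int32(2675))]
[0.56397197 0.029917   0.08604631] [ 3.14156375e+00 -1.24147130e-04 -2.99657500e+00]
[0.07560497 0.07825707]
(array([ 0.3, -0.8,  5.1]), array([ 0.    , -0.0001, -0.0011])) [0.5639886  0.02989541 0.08607451] [ 3.14158589e+00 -6.71819686e-05 -2.99613287e+00]
```

View pics/b6.png

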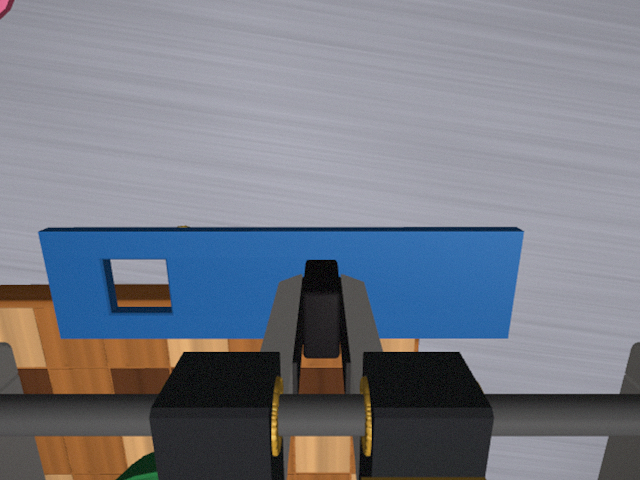

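The wrist view shows the bar above the stud, whose tip just peeks out at (183,228), with the slot at (141,285). The measured slot sits 1.5 mm in +y of the stud, so I'll correct that and lower.

Converted, 66 mm / 600 = 0.11, -1.5 mm / 600 = -0.0025.

Emit:
{"op": "arm_command", "data": {
  "plan": [
    [[0, -0.0025, 0.0167, 0, 0, 0, 1], [0, -0.0025, 0.0333, 0, 0, 0, 1], [0, -0.0025, 0.05, 0, 0, 0, 1], [0, -0.0025, 0.0667, 0, 0, 0, 1], [0, -0.0025, 0.08, 0, 0, 0, 1], [0, -0.0025, 0.0933, 0, 0, 0, 1], [0, -0.0025, 0.1033, 0, 0, 0, 1], [0, -0.0025, 0.11, 0, 0, 0, 1], [0, -0.0025, 0.11, 0, 0, 0, 1]]
  ]
}}

```text
time_s: 11.45
ee_pos: [0.5641, 0.0283, 0.0197]
eef_rot: [3.142, -0.001, -2.995]
force: [-0.4, -0.6, -3.5]
grip_width: 0.0155
grip_force: 35.0
```

```bash
python3 -c "
from bar import *
bar(0.003,'b7')
o=ctrl.get_obs();print(o['force'],o['grip_width'])
im,d,i=grab('side'); cv2.imwrite('pics/s7.png',cv2.resize(im[130:330,180:460],None,fx=2.8,fy=2.8,interpolation=cv2.INTER_CUBIC))
"
```

```text
rect ((566.7494506835938, 8.109001159667969), (61.91691207885742, 239.8706512451172), 8.40474796295166) 41880
grip top 2782 [0.56284088 0.02807636 0.05092418] ((563.6864013671875, 25.720077514648438), (31.244102478027344, 33.92477798461914), 74.83097839355469)
holes [(array([ 0.5789, -0.0661]), array([140., 284.]), np.int32(2893))]
[0.56441212 0.02824973 0.0203459 ] [-3.14152285e+00  3.72430639e-04 -2.99507924e+00]
[ 0.112358    0.39625695 -2.25871903] 0.015817966144089018
```

View pics/s7.png

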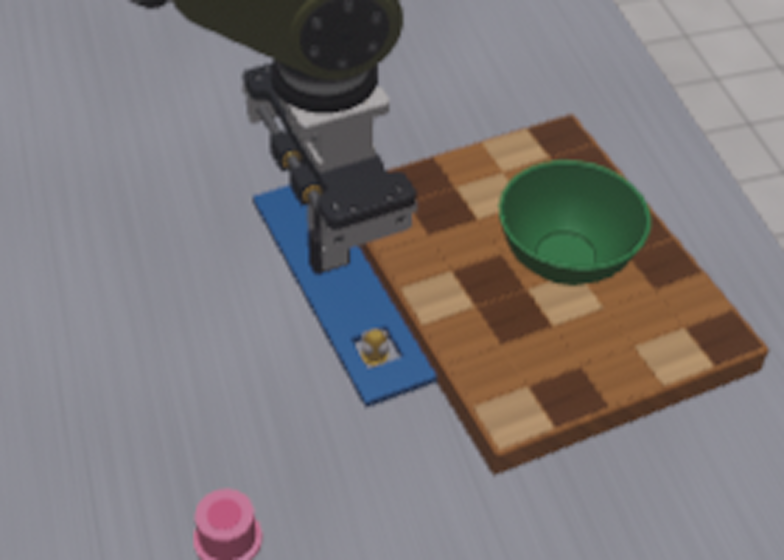

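The crop shows the stud (376,348) up through the slot and the bar parallel to the board edge. Lowering the last 3.5 mm, then nudging towards the board.

Converted, 3 mm / 600 = 0.005, -1.5 mm / 600 = -0.0025.

Emit:
{"op": "arm_command", "data": {
  "plan": [
    [[0, 0, 0.0033, 0, 0, 0, 1], [0, 0, 0.005, 0, 0, 0, 1], [0, 0, 0.005, 0, 0, 0, 1], [-0.0017, 0, 0.005, 0, 0, 0, 1], [-0.0025, 0, 0.005, 0, 0, 0, 1], [-0.0033, 0, 0.005, 0, 0, 0, 1], [-0.0033, 0, 0.005, 0, 0, 0, 1]]
  ]
}}

```text
time_s: 12.3
ee_pos: [0.5651, 0.0284, 0.0169]
eef_rot: [3.141, -0.003, -2.995]
force: [-9.5, -1.3, 2.5]
grip_width: 0.016
grip_force: 35.0
```

Converted, -130 mm / 600 = -0.2167, -100 mm / 600 = -0.1667.

Emit:
{"op": "arm_command", "data": {
  "plan": [
    [[-0.0017, 0, 0.0055, 0, 0, 0, 1], [-0.0017, 0, 0.0055, 0, 0, 0, 0.4], [-0.0017, 0, 0.0055, 0, 0, 0, 0.2], [-0.0017, 0, 0.0055, 0, 0, 0, 0], [-0.0017, 0, 0.0055, 0, 0, 0, -0.2], [-0.0017, 0, 0.0055, 0, 0, 0, -0.2], [-0.0017, 0, 0.0055, 0, 0, 0, -0.2], [-0.0017, 0, 0.0055, 0, 0, 0, -0.2], [-0.0017, 0, -0.0333, 0, 0, 0, -0.2], [-0.0017, 0, -0.1, 0, 0, 0, -0.2], [-0.0017, 0, -0.1667, 0, 0, 0, -0.5], [-0.0017, 0, -0.2167, 0, 0, 0, -0.5]]
  ]
}}

```text
time_s: 13.5
ee_pos: [0.5675, 0.0287, 0.1497]
eef_rot: [-3.141, 0.002, -2.995]
force: [-0.6, -0.1, -0.6]
grip_width: 0.0688
grip_force: 0.0
```

```bash
python3 - <<'E'
from bar import *
bar(0,'b8')
im,d,i=grab('wrist');P=cloud(d,i)
H,S,V=cv2.split(cv2.cvtColor(im,cv2.COLOR_BGR2HSV)); m=(H>100)&(H<118)&(S>150)&(d>0)&(P[...,2]<.1); Q=P[m]; print(np.percentile(Q[:,2],[2,50,98]))
A=np.c_[Q[:,:2],np.ones(len(Q))]; print('plane',np.linalg.lstsq(A,Q[:,2],rcond=None)[0])
print(go([.435,-.195,.15],188.4))
E
```

```text
rect ((568.0596313476562, 8.194892883300781), (60.10893630981445, 238.3686065673828), 8.63248348236084) 17200
grip top 821 [0.56447316 0.02801382 0.04736586] ((564.8969116210938, 28.00211524963379), (31.426130294799805, 14.44111156463623), 8.56151008605957)
holes [(array([ 0.5791, -0.0656]), array([211., 212.]), np.int32(1211))]
[0.56893245 0.02868477 0.15151647] [-3.14047794  0.00691854 -2.995034  ]
[0.00441622 0.00754157 0.00907966]
plane [0.00764718 0.00197428 0.00323139]
(array([ 164.2, -201.9,   -1.6]), array([-0.0006,  0.0035, -0.0001]))
```

View pics/b8.png

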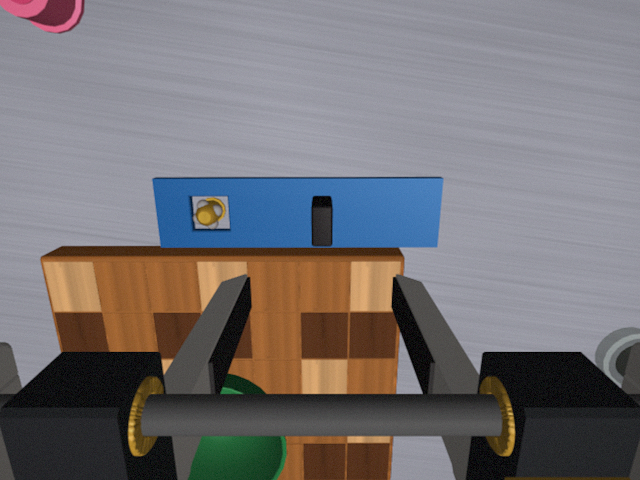

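The wrist view shows the bar flat against the board edge (cols 155-442) with the stud (211,212) inside the slot, and the gripper clear. Next, the cap.

Converted, -202 mm / 600 = -0.3367, 164 mm / 600 = 0.2733, 0.0035 rad / 4 = 0.0009.

Emit:
{"op": "arm_command", "data": {
  "plan": [
    [[0.2733, -0.3367, -0.0033, 0, 0.0009, 0, -1], [0.2733, -0.3367, -0.0033, 0, 0.0009, 0, -1], [0.2733, -0.3367, -0.0033, 0, 0.0009, 0, -1], [0.2733, -0.3367, -0.0033, 0, 0.0009, 0, -1], [0.2733, -0.3367, -0.0033, 0, 0.0009, 0, -1], [0.2733, -0.3367, -0.0033, 0, 0.0009, 0, -1], [0.2733, -0.3367, -0.0033, 0, 0.0009, 0, -1], [0.2733, -0.3367, -0.0033, 0, 0.0009, 0, -1]]
  ]
}}

```text
time_s: 14.45
ee_pos: [0.4347, -0.1943, 0.1485]
eef_rot: [3.141, -0.004, -2.995]
force: [0.6, -0.3, -0.1]
grip_width: 0.0941
grip_force: 0.0
```

```bash
cat > cap.py <<'E'
from h import *
def cap(z0=0,tag=None):
    for _ in range(3): im,d,i=grab("wrist")
    H,S,V=cv2.split(cv2.cvtColor(im,cv2.COLOR_BGR2HSV)); P=cloud(d,i)
    pk=((H>160)|(H<5))&(S>80)&(d>0); t=(pk&(P[...,2]>z0+.030)&(P[...,2]<z0+.04)).astype(np.uint8)
    c=max(cv2.findContours(t,cv2.RETR_EXTERNAL,2)[0],key=cv2.contourArea); (x,y),r=cv2.minEnclosingCircle(c)
    e=cv2.fitEllipse(c); p=plane([[x,y],e[0]],z0+.034,i)
    print('cap',x,y,r,e,p.round(4),np.median(P[t>0],0).round(4))
    if tag: cv2.imwrite(f'pics/{tag}.png',im)
    return p[1]
E
python3 -c "
from cap import *
p=cap(0,'c1'); o=ctrl.get_obs(); print(o['ee_pos'],go([p[0],p[1],.008],188.4))"
```

```text
cap 321.32757568359375 226.7413787841797 25.6832218170166 ((321.26885986328125, 226.4626007080078), (49.169002532958984, 50.38698196411133), 72.36658477783203) [[ 0.4326 -0.1942  0.034 ]
 [ 0.4323 -0.1943  0.034 ]] [ 0.4324 -0.1943  0.0337]
[ 0.43503673 -0.19394497  0.14877765] (array([  2.2,  -0. , 140.8]), array([ 0.0004, -0.0038,  0.0017]))
```

Converted, 140.5 mm / 600 = 0.2342, 2.2 mm / 600 = 0.0037, -0.0036 rad / 4 = -0.0009.

Emit:
{"op": "arm_command", "data": {
  "plan": [
    [[0.0037, 0, 0.075, 0, -0.0009, 0, -0.6], [0.0037, 0, 0.15, 0, -0.0009, 0, -0.6], [0.0037, 0, 0.2083, 0, -0.0009, 0, -0.6], [0.0037, 0, 0.23, 0, -0.0009, 0, -0.6], [0.0037, 0, 0.2342, 0, -0.0009, 0, -0.6], [0.0037, 0, 0.2342, 0, -0.0009, 0, 1], [0.0037, 0, 0.2342, 0, -0.0009, 0, 1], [0.0037, 0, 0.2342, 0, -0.0009, 0, 1], [0.0037, 0, 0.2342, 0, -0.0009, 0, 1], [0.0037, 0, 0.2342, 0, -0.0009, 0, 1], [0.0037, 0, 0.2342, 0, -0.0009, 0, 1], [0.0037, 0, 0.2342, 0, -0.0009, 0, 1]]
  ],
  "squeeze": 30
}}

```text
time_s: 15.8
ee_pos: [0.4321, -0.1956, 0.0091]
eef_rot: [-3.141, 0.001, -2.995]
force: [-1.3, 0.7, 6.3]
grip_width: 0.0395
grip_force: 30.0
```

Emit:
{"op": "arm_command", "data": {
  "plan": [
    [[0, 0, 0, 0, 0, 0, 1], [0, 0, 0, 0, 0, 0, 1], [0, 0, 0, 0, 0, 0, 1]]
  ]
}}

```text
time_s: 16.1
ee_pos: [0.432, -0.1956, 0.0091]
eef_rot: [-3.141, 0.001, -2.995]
force: [-0.5, 0.6, 7.0]
grip_width: 0.0391
grip_force: 30.0
```

Converted, 168 mm / 600 = 0.28, -120 mm / 600 = -0.2.

Emit:
{"op": "arm_command", "data": {
  "plan": [
    [[0, 0, -0.0333, 0, 0, 0, 1], [0, 0, -0.1, 0, 0, 0, 1], [0, 0, -0.1833, 0, 0, 0, 1], [-0.1833, 0.28, -0.2, 0, 0, 0, 1], [-0.1833, 0.28, -0.2, 0, 0, 0, 1], [-0.1833, 0.28, -0.2, 0, 0, 0, 1], [-0.1833, 0.28, -0.2, 0, 0, 0, 1], [-0.1833, 0.28, -0.2, 0, 0, 0, 1], [-0.1833, 0.28, -0.2, 0, 0, 0, 1], [-0.1833, 0.28, -0.2, 0, 0, 0, 1], [-0.1833, 0.28, -0.2, 0, 0, 0, 1], [-0.1833, 0.28, -0.2, 0, 0, 0, 1]]
  ]
}}

```text
time_s: 17.3
ee_pos: [0.5159, -0.0142, 0.1287]
eef_rot: [-3.142, 0.0, -2.997]
force: [-0.1, 0.9, -0.3]
grip_width: 0.0393
grip_force: 30.0
```

```bash
python3 - <<'E'
from cap import *
p=cap(.12,'c2'); o=ctrl.get_obs(); print(o['ee_pos'],o['eef_rot'],o['force'],o['grip_width'])
im,d,i=grab('wrist'); P=cloud(d,i)
H,S,V=cv2.split(cv2.cvtColor(im,cv2.COLOR_BGR2HSV))
n=np.hypot(P[...,0]-.577,P[...,1]+.065)<.018
for lo,hi in((.01,.03),(.022,.03),(.024,.03)):
    t=n&(P[...,2]>lo)&(P[...,2]<hi)&(d>0); print(t.sum(),P[t].mean(0).round(4),((P[t].min(0)+P[t].max(0))/2).round(4),np.argwhere(t).mean(0))
st=n&(S>90)&(H>12)&(H<35); ys,xs=np.where(st); print(xs.min(),xs.max(),ys.min(),ys.max())
E
```

```text
cap 320.7452697753906 318.1871032714844 46.3065071105957 ((321.322998046875, 317.8095397949219), (83.41754150390625, 90.62818908691406), 88.99957275390625) [[ 0.5158 -0.0142  0.154 ]
 [ 0.5156 -0.014   0.154 ]] [ 0.5159 -0.0139  0.1532]
[ 0.51600147 -0.01375939  0.1286911 ] [-3.14156439e+00  1.71993565e-04 -2.99599523e+00] [-0.20845055  0.01506389 -0.07216521] 0.039352864461837875
340 [ 0.5733 -0.068   0.022 ] [ 0.5752 -0.0688  0.0193] [291.70294118 242.52058824]
167 [ 0.575  -0.0671  0.0251] [ 0.5768 -0.0674  0.0251] [295.58682635 242.73652695]
117 [ 0.5758 -0.0667  0.0261] [ 0.5767 -0.067   0.0261] [297.08547009 242.96581197]
236 260 275 305
```

View pics/c2.png

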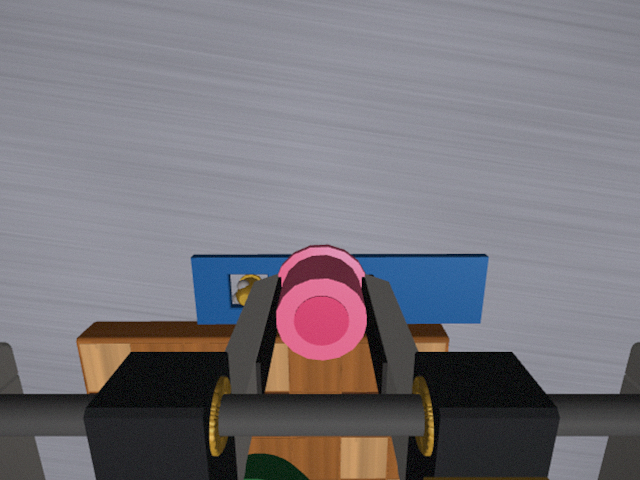

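The cap is centred in the fingers (top at (321,318)) and upright. The stud at (248,290) is partly hidden by a finger, so I use the combined estimate (0.577, -0.0653).

```bash
python3 -c "
from h import *
print(go([.577,-.0653,.042],188.4),ctrl.get_obs()['ee_pos'])"
```

```text
(array([-52.8, -60. ,  86.7]), array([-0.    ,  0.0002, -0.0007])) [ 0.5160445  -0.01360698  0.12869432]
```

Converted, 86 mm / 600 = 0.1433, 80 mm / 600 = 0.1333.

Emit:
{"op": "arm_command", "data": {
  "plan": [
    [[-0.0883, -0.1, 0, 0, 0, 0, 1], [-0.0883, -0.1, 0, 0, 0, 0, 1], [-0.0883, -0.1, 0, 0, 0, 0, 1], [-0.0883, -0.1, 0.05, 0, 0, 0, 1], [-0.0883, -0.1, 0.1, 0, 0, 0, 1], [-0.0883, -0.1, 0.1333, 0, 0, 0, 1], [-0.0883, -0.1, 0.1433, 0, 0, 0, 1], [-0.0883, -0.1, 0.1433, 0, 0, 0, 1], [-0.0883, -0.1, 0.1433, 0, 0, 0, 1]]
  ]
}}

```text
time_s: 18.4
ee_pos: [0.5777, -0.0648, 0.0439]
eef_rot: [-3.141, 0.002, -2.995]
force: [-0.6, -0.8, -0.4]
grip_width: 0.0393
grip_force: 30.0
```

```bash
python3 - <<'E'
from h import *
o=ctrl.get_obs(); print(o['ee_pos'],o['force'],go([.577,-.0653,.042],188.4))
im,d,i=grab('side'); a=im[200:300,250:390]; cv2.imwrite('pics/s9.png',cv2.resize(a,None,fx=5,fy=5,interpolation=cv2.INTER_CUBIC))
E
```

```text
[ 0.57774433 -0.06480423  0.04386108] [-0.58418052 -0.84469449 -0.39334259] (array([ 0.8, -0.4,  1.9]), array([-0.0005,  0.0015, -0.    ]))
```

View pics/s9.png

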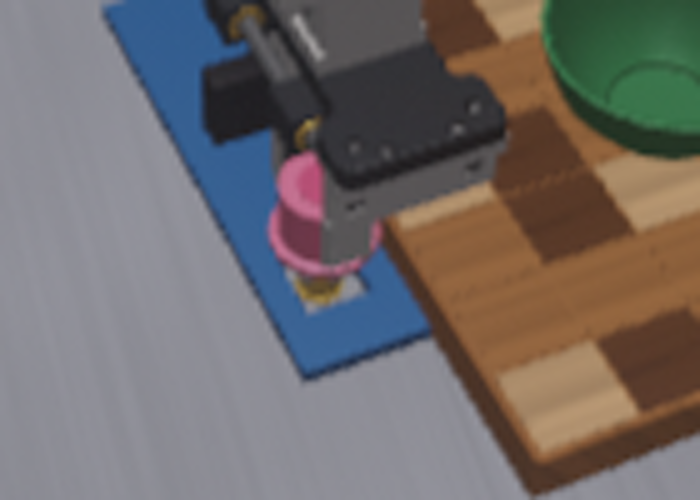

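The crop shows the cap directly above the stud at (322,285). Lowering until just above the balls, watching side forces.

Converted, 11 mm / 600 = 0.0183, 9 mm / 600 = 0.015.

Emit:
{"op": "arm_command", "data": {
  "plan": [
    [[0.0012, -0.0007, 0, 0, 0, 0, 1], [0.0012, -0.0007, 0.005, 0, 0, 0, 1], [0.0012, -0.0007, 0.01, 0, 0, 0, 1], [0.0012, -0.0007, 0.015, 0, 0, 0, 1], [0.0012, -0.0007, 0.0183, 0, 0, 0, 1], [0.0012, -0.0007, 0.0183, 0, 0, 0, 1]]
  ]
}}

```text
time_s: 19.05
ee_pos: [0.5764, -0.0653, 0.0312]
eef_rot: [3.141, -0.001, -2.995]
force: [0.1, 0.1, -1.0]
grip_width: 0.0394
grip_force: 30.0
```

Converted, 4 mm / 600 = 0.0067, 3 mm / 600 = 0.005.

Emit:
{"op": "arm_command", "data": {
  "plan": [
    [[0, 0, 0.0025, 0, 0, 0, 1], [0, 0, 0.005, 0, 0, 0, 1], [0, 0, 0.0067, 0, 0, 0, 1], [0, 0, 0.0067, 0, 0, 0, 1]]
  ]
}}

```text
time_s: 19.45
ee_pos: [0.5773, -0.0652, 0.0286]
eef_rot: [-3.141, 0.002, -2.995]
force: [-2.0, 1.7, 8.5]
grip_width: 0.0393
grip_force: 30.0
```

Converted, 4 mm / 600 = 0.0067, 3 mm / 600 = 0.005.

Emit:
{"op": "arm_command", "data": {
  "plan": [
    [[0, 0, 0.0017, 0, 0, 0, 1], [0, 0, 0.0033, 0, 0, 0, 1], [0, 0, 0.005, 0, 0, 0, 1], [0, 0, 0.0067, 0, 0, 0, 1], [0, 0, 0.0067, 0, 0, 0, 1]]
  ]
}}

```text
time_s: 19.95
ee_pos: [0.5765, -0.0652, 0.0235]
eef_rot: [3.141, -0.0, -2.995]
force: [-0.8, 0.9, 0.2]
grip_width: 0.0392
grip_force: 30.0
```

The snap point is passed. Continuing to the seat.

Converted, 6 mm / 600 = 0.01, 5.5 mm / 600 = 0.0092.

Emit:
{"op": "arm_command", "data": {
  "plan": [
    [[0, 0, 0.0033, 0, 0, 0, 1], [0, 0, 0.0067, 0, 0, 0, 1], [0, 0, 0.0092, 0, 0, 0, 1], [0, 0, 0.01, 0, 0, 0, 1], [0, 0, 0.01, 0, 0, 0, 1]]
  ]
}}

```text
time_s: 20.45
ee_pos: [0.5767, -0.0654, 0.0176]
eef_rot: [-3.141, 0.0, -2.995]
force: [-0.4, -0.8, -0.3]
grip_width: 0.0388
grip_force: 30.0
```

Converted, 1 mm / 600 = 0.0017, 0.5 mm / 600 = 0.0008.

Emit:
{"op": "arm_command", "data": {
  "plan": [
    [[0, 0, 0.0008, 0, 0, 0, 1], [0, 0, 0.0008, 0, 0, 0, 1], [0, 0, 0.0017, 0, 0, 0, 1], [0, 0, 0.0017, 0, 0, 0, 1], [0, 0, 0.0017, 0, 0, 0, 1]]
  ]
}}

```text
time_s: 20.95
ee_pos: [0.5767, -0.0654, 0.0172]
eef_rot: [-3.141, 0.0, -2.995]
force: [-2.6, 0.1, 6.0]
grip_width: 0.0392
grip_force: 30.0
```

Converted, 0.5 mm / 600 = 0.0008.

Emit:
{"op": "arm_command", "data": {
  "plan": [
    [[0, 0, 0.0008, 0, 0, 0, 1], [0, 0, 0.0008, 0, 0, 0, 1], [0, 0, 0.0008, 0, 0, 0, 1], [0, 0, 0.0008, 0, 0, 0, 1], [0, 0, 0.0008, 0, 0, 0, 1]]
  ]
}}

```text
time_s: 21.45
ee_pos: [0.5768, -0.0654, 0.0171]
eef_rot: [-3.141, 0.001, -2.995]
force: [-5.1, 0.9, 10.7]
grip_width: 0.0393
grip_force: 30.0
```

Converted, 0.3 mm / 600 = 0.0005, 0.2 mm / 600 = 0.0003.

Emit:
{"op": "arm_command", "data": {
  "plan": [
    [[0.0005, 0, 0.0003, 0, 0, 0, 1], [0.0005, 0, 0.0003, 0, 0, 0, 1], [0.0005, 0, 0.0003, 0, 0, 0, 1], [0.0005, 0, 0.0003, 0, 0, 0, 1], [0.0005, 0, 0.0003, 0, 0, 0, 1]]
  ]
}}

```text
time_s: 21.95
ee_pos: [0.5768, -0.0654, 0.0171]
eef_rot: [-3.141, 0.001, -2.995]
force: [-4.3, 0.9, 10.9]
grip_width: 0.0392
grip_force: 30.0
```

```bash
python3 - <<'E'
from cap import *
cap(.008); 
from bar import bar
bar(0,'f')
f=[]
for _ in range(6): cams.camera('wrist'); f.append(ctrl.get_obs()['force'])
print(np.array(f).round(1))
E
```

```text
cap 320.71710205078125 318.3379211425781 46.302330017089844 ((321.3872985839844, 317.6962890625), (83.89653778076172, 90.51026153564453), 89.66278076171875) [[ 0.5769 -0.0656  0.042 ]
 [ 0.5765 -0.0654  0.042 ]] [ 0.5763 -0.0651  0.0417]
rect ((568.7905883789062, -3.185211181640625), (61.126068115234375, 216.01483154296875), 8.400626182556152) 27307
grip top 2981 [0.56460138 0.02285831 0.04696637] ((570.3799438476562, -4.6499176025390625), (33.127418518066406, 83.00680541992188), 8.37334156036377)
holes []
[ 0.57678649 -0.06540142  0.01712517] [-3.14124573e+00  1.25601443e-03 -2.99504243e+00]
[[-4.7  0.3 11.6]
 [-4.4  1.  10.5]
 [-4.2  0.8 11.9]
 [-4.1  1.4 11.4]
 [-4.5  0.7 11.7]
 [-5.2  0.9 12. ]]
```

The cap is home (top at 42 mm) with a steady push of about 11.5 N, and the bar is unmoved. Handing in.

```bash
python3 -c "
from station import ctrl
print(ctrl.hand_in())"
```

```text
the job is handed in; nothing more can be done
None
```

I handed the job in at about 22 s of robot time: by my last measurements the bar lies flat and flush over the stud, the cap is fully home with its top at 42 mm, and the fingers still grip it, pushing down with about 11.5 N; the hand-in returned no verdict.

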